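# Put the operating gear back on its own mats

### The arm

A 7-joint arm with a two-finger parallel gripper is mounted at the origin on the work surface. World frame = base frame: x ahead of the robot, y to its left, z up, the work surface at z = 0. Lengths are in m, angles in rad, forces in N, time in s.
With the tool pointing down it reaches from about 0.4 to 0.85 m from the base axis. Payload 10.4 kg.
Tool frame: the origin (TCP) lies between the finger pads; the fingertips stand 25 mm ahead of it and the grasp point (between the pads) lies 6 mm ahead of it; z points along the fingers, y is the line along which they close (so a half turn about z gives the same grasp; the last joint's range is limited). The gripper opens to 85 mm and grips with 20 to 120 N. Pads are 22 mm wide; open, the fingers measure 114 mm over their backs; the gripper's body (76 mm by 85 mm) begins 54 mm behind the grasp point. The pads swing forward as they close: fully open they stand 13 mm farther back than shut.
Start: joints at [-1.28, 0.332, -0.065, 1.46, 0.022, 1.35, -0.088], TCP at [0.193, 0.595, 0.256] pointing down, gripper open.
Joint ranges: [-2.6, 2.6], [-0.5, 2.12], [-1.47, 1.34], [0.16, 2.42], [-1.27, 4.41], [0.06, 2.06], [-2.6, 2.6]. Speed limits (rad/s): [2.22, 2.22, 2.79, 2.79, 3.14, 3.14, 3.14].

### API

Orientations are given as a unit quaternion [w, x, y, z].
In Python, from station import r gives the robot as it stands.
- The arm moves only by the tool step_arm, never from a script. Its argument "motion" is a list of rows, each a list of 2 entries, a list of its own where there are three numbers: the shift along the tool's x, y, z in units of 25 mm (1.0 is 25 mm), then the turn, a rotation vector about the tool's x, y, z in degrees. In form: [[[dx, dy, dz], [rx, ry, rz]], ...]. A call has 1 to 10 rows; each row is the pose to reach, as a shift and turn from the pose commanded when the call began, along the tool's axes at that moment; what a row does not reach only later rows make up. A row lasts 1/12 s, in which the tool goes at most 41.7 mm and 7.16 degrees, less where a joint would pass 70% of its speed; a pose out of reach is approached as far as the arm can. A call with a gripper value outside its range is refused whole. "claw" is the closure, from -1 (fully open) to 1 (shut), set as the call begins (left out, the last holds). The fingers move at their own pace and stop on an object; "newtons" is the grip in N (left out, the last holds). Time passes only in rows, so rows that repeat a pose let the fingers close. It gives the time, the measured TCP pose, the force, the opening and the grip force at its end, in the units of the state.
- r.read_state(): the state, without advancing time (a new reading comes with each control period).
- r.read_camera(name): name is "scene" or "top" or "wrist"; returns the picture (420x560x3 uint8, blue, green, red); there is no depth.
- r.camera_model(name): a dict with "fx", "fy", "cx", "cy" (pixels), "k1" (the pictures are not rectified: a ray, as slopes to the right and down, at radius r is drawn at 1 + k1 r^2 times it, then the intrinsics apply), "rvec" (rotation vector, rad) and "tvec" (3), from world to camera coordinates, as OpenCV has them. Camera axes: x right, y down, z forward; pixel columns grow to the right and rows downward; lengths in m; the calibration is good to about 2 mm. A picture is of the moment at which its call begins: read the wrist's pose just before it. camera_model takes no time and is no camera call; for the wrist camera it gives the pose at the moment of the call.
- r.hand_in(): hands the job in; it is judged then, once.
The state is a dict: "time": time; "qpos": joint angles; "joint_velocities": joint speeds; "effort": joint torques, N m; "ee_pos": TCP position; "eef_rot": TCP orientation; "ft_force": force on the tool from outside, world axes, zero at the start; "ft_torque": the same for the moment, N m; "finger_gap": finger opening in m; "finger_force": force on a finger pad.
Only numpy, scipy, OpenCV 4.12 (cv2) and the standard library are available. Lean on these libraries where they do the work, as an engineer would, in place of code of your own. Each camera call takes 0.05 s, during which the arm holds its last target. There are 200 camera calls.

### The job

On this radio operator's desk the microphone, the Morse key and the handheld radio have been left on one another's mats. Put each back in the middle of its own mat: the microphone on the round one, the key on the square one with its edges lined up with the mat, and the radio lying along the oblong one, face up; park one of them in the middle of the notepad on the way to make room. Keep everything upright, set things down gently without dropping them, and leave the multimeter, pen cup and mouse alone.

Things in the scene. Friction and masses are not known exactly. Their poses are not given: they have to be found in the camera images.
- mic: desk microphone, 118 mm tall, standing: round chromed base 76 mm diameter and 16 mm high, thin stem 12 mm diameter, and on top an upright black cylinder, 30 mm diameter, from 72 to 118 mm above the underside (take it there from above, about 96 mm up). Round about its axis. About 0.4 kg, heavy base. Origin: centre of the underside; z up.
- key: Morse paddle key: dark steel base plate 80 (x) x 70 (y) x 12 mm high, and centred on it an aluminium housing 50 (x) x 44 (y) mm from 12 to 48 mm above the underside (take it by the housing's 44 mm width, closing along y, about 36 mm up). Two thin black paddles stick out of the housing at -x to 55 mm from the origin, 18 to 38 mm high. About 0.45 kg. Origin: centre of the base's underside; z up.
- radio: black handheld radio lying on its back, keys and display up: body 110 (x) x 56 (y) x 38 mm high, with a short antenna (12 mm thick, to 94 mm from the origin) and a knob sticking out of the +x end. Take it across its 56 mm width, closing along y, about 24 mm up. About 0.28 kg. Origin: centre of the body's underside (antenna not counted); z up.
- round_mat: round brown cork mat, 116 mm diameter, 4 mm thick, fixed to the desk: the microphone's place. At the start the radio lies on it. Origin: centre of its underside on the desk.
- square_mat: square brown cork mat, 100 x 100 mm, 4 mm thick, fixed to the desk: the key's place. At the start the microphone stands on it. Origin: centre of its underside; x and y along its edges.
- long_mat: oblong brown cork mat, 150 (x) x 90 (y) mm, 4 mm thick, fixed to the desk: the radio's place. At the start the key stands on it. Origin: centre of its underside; x along its length.
- notepad: white spiral-bound notepad lying flat and fixed, 150 (x) x 110 (y) mm, 8 mm thick, with a wire spine along its +y long edge; empty at the start: the parking spot. Origin: centre of its underside; x along its length.
- multimeter: bystander: yellow multimeter lying flat, 130 (x) x 70 (y) x 34 mm high. Origin: centre of its underside.
- pen_cup: bystander: red pen cup, 72 mm diameter, 95 mm high, pens rising to 150 mm. Origin: centre of its underside.
- mouse: bystander: black computer mouse, 100 (x) x 58 (y) x 32 mm high. Origin: centre of its underside.
Things that resemble listed ones, but are neither listed nor needed, are in the scene too. What is shaped like the radio but blue or orange is not meant.

How it is judged:
By the outcome, as a careful person would: the job done as asked, in the order asked, and still so for the second after the job is handed in, with the robot touching nothing.
It also fails if it takes over 112 s, if anything falls off the work surface, if the arm or the gripper's body presses on something with over 40 N, if the wrist force passes 120 N, or if a joint passes its speed limit or range.

## Working session

There is one attempt and no reset: what is moved stays moved. The work goes in short steps, Python scripts to look and compute and a tool call to move; the robot and the scene stay as the last step left them, time stands still between calls to the robot, and variables do not carry over. Pictures are saved under pics/ and viewed, at most 16 in all, crops included, and the job is handed in when it is done.

Besides the shell and the picture viewer there is one more tool, called after "Request:" by a JSON object that holds its "name" and its "arguments", one argument or row to a line. step_arm: Moves the arm, as the interface text tells. Its arguments: {"type":"object","properties":{"motion":{"type":"array","items":{"type":"array"}},"claw":{"type":"number"},"newtons":{"type":"number"}},"required":["motion"]}

```bash
ls; mkdir -p pics; python3 - <<'E'
from station import r
import cv2
s=r.read_state(); print({k:s[k] for k in('time','ee_pos','eef_rot','finger_gap')})
for n in('scene','top'):
    cv2.imwrite(f'pics/{n}0.png',r.read_camera(n)); print(n,r.camera_model(n))
E
```

```text
pics
{'time': 0.0, 'ee_pos': array([0.19284219, 0.59412833, 0.25551776]), 'eef_rot': array([-6.65294404e-05,  1.56265402e-01,  9.87714838e-01, -7.19835492e-04]), 'finger_gap': 0.08561674487783344}
scene {'fx': 463.1566008741332, 'fy': 463.1566008741332, 'cx': 276.5266196154448, 'cy': 205.62864496479958, 'k1': -0.15784554371826512, 'rvec': array([ 1.1629172 ,  2.25325392, -1.02293225]), 'tvec': array([ 0.27819031, -0.25629623,  1.60265579])}
top {'fx': 388.89984200288734, 'fy': 388.89984200288734, 'cx': 284.10145808641045, 'cy': 204.32326404345403, 'k1': -0.03865031197206206, 'rvec': array([ 2.14847093, -2.1519556 ,  0.1813565 ]), 'tvec': array([0.01215489, 0.55289905, 0.95814643])}
```

View pics/top0.png

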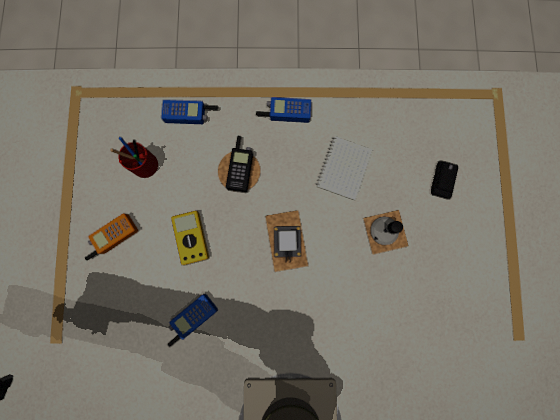

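View pics/scene0.png

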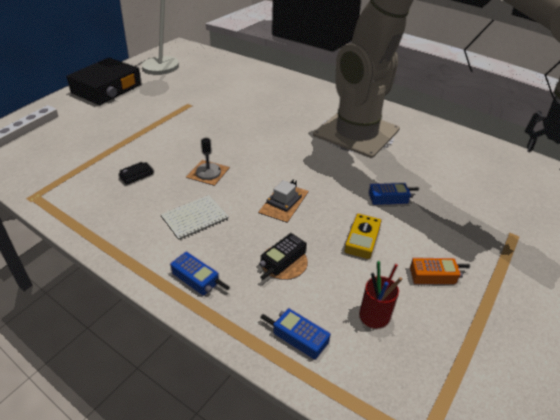

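Top view: mic on square mat (385,231), key on long mat (287,240), radio on round mat (239,170), notepad (343,168). I'll park the mic, since it's rotationally symmetric.

```bash
cat > h.py <<'E'
import numpy as np, cv2
from scipy.spatial.transform import Rotation as R
from station import r
def ray(cm,px):
    K=np.array([[cm['fx'],0,cm['cx']],[0,cm['fy'],cm['cy']],[0,0,1]])
    u=cv2.undistortPoints(np.float64(px).reshape(-1,1,2),K,np.array([cm['k1'],0,0,0.])).reshape(-1,2)
    M=cv2.Rodrigues(cm['rvec'])[0]
    return -M.T@cm['tvec'], np.c_[u,np.ones(len(u))]@M
def plane(cm,px,z):
    o,d=ray(cm,px); return (o+d*((z-o[2])/d[:,2:]))[:,:2]
def blobs(mask,n=1):
    c=cv2.findContours(mask.astype(np.uint8),cv2.RETR_EXTERNAL,cv2.CHAIN_APPROX_NONE)[0]
    return sorted(c,key=cv2.contourArea)[::-1][:n]
def rect(P):
    "centre, long-side length, short, angle deg of long side (world)"
    (x,y),(w,h),a=cv2.minAreaRect(np.float32(P)*1000)
    if w<h: w,h,a=h,w,a+90
    return np.round([x,y,w,h,(a+90)%180-90],1)
def go(x,y,z,yaw):
    "rows numbers: tool-frame shift (25 mm units) and turn about tool z so that tool y has heading yaw (mod 180)"
    s=r.read_state(); q=s['eef_rot']; T=R.from_quat([q[1],q[2],q[3],q[0]])
    ty=T.apply([0,1,0]); now=np.degrees(np.arctan2(ty[1],ty[0]))
    d=(yaw-now+90)%180-90
    sh=T.inv().apply(np.array([x,y,z])-s['ee_pos'])/.025
    tilt=T.apply([0,0,1])
    print('shift',sh.round(2),'rz',round(-d,1),'now',now.round(1),'q7',s['qpos'][6].round(2),'t',s['time'],'pos',s['ee_pos'].round(4),'toolz',tilt.round(3))
E
python3 - <<'E'
from h import *
im=cv2.imread('pics/top0.png'); cm=r.camera_model('top')
hsv=cv2.cvtColor(im,cv2.COLOR_BGR2HSV)
H,S,V=[hsv[...,i].astype(int) for i in range(3)]
cork=(H>5)&(H<22)&(S>85)&(V>90)
def near(m,u,v,w=50):
    k=np.zeros_like(m);k[v-w:v+w,u-w:u+w]=m[v-w:v+w,u-w:u+w];return k
for n,u,v in(('round',239,170),('square',385,231),('long',287,240)):
    m=near(cork,u,v,38); ys,xs=np.nonzero(m); P=plane(cm,np.c_[xs,ys],.004)
    print(n,len(P),rect(P), np.round(cv2.minEnclosingCircle(np.float32(P)*1000)[0],1))
n=near((S<40)&(V>185),343,168,38)
c=blobs(n)[0]; print('pad',rect(plane(cm,c.reshape(-1,2),.008)))
cv2.imwrite('pics/z.png',cv2.resize(im[120:290,210:420],None,fx=3.8,fy=3.5,interpolation=cv2.INTER_CUBIC))
k=near((V<60),239,170,40); c=blobs(k)[0]; print('radio',rect(plane(cm,c.reshape(-1,2),.038)))
E
```

```text
round 431 [654.5 133.4 112.   94.8  87.7] [651.2 133.4]
square 648 [ 485.2 -258.6   99.4   98.8  -77.4] [ 486.  -258.1]
long 1055 [462.9   5.6 149.2  88.5   9.6] [462.    5.9]Traceback (most recent call last):
  File "<stdin>", line 12, in <module>
IndexError: list index out of range
```

```bash
python3 - <<'E'
from h import *
im=cv2.imread('pics/top0.png'); hsv=cv2.cvtColor(im,cv2.COLOR_BGR2HSV)
print(hsv[168,330:356:4].tolist(),hsv[200,300:320:5].tolist())
a=im[120:290,210:420]
cv2.imwrite('pics/z.png',cv2.resize(a,(740,600),interpolation=cv2.INTER_CUBIC))
E
```

```text
[[30, 4, 135], [30, 11, 138], [40, 6, 133], [30, 9, 138], [23, 7, 138], [30, 11, 137], [30, 15, 139]] [[27, 20, 139], [20, 28, 138], [21, 26, 138], [24, 26, 139]]
```

View pics/z.png

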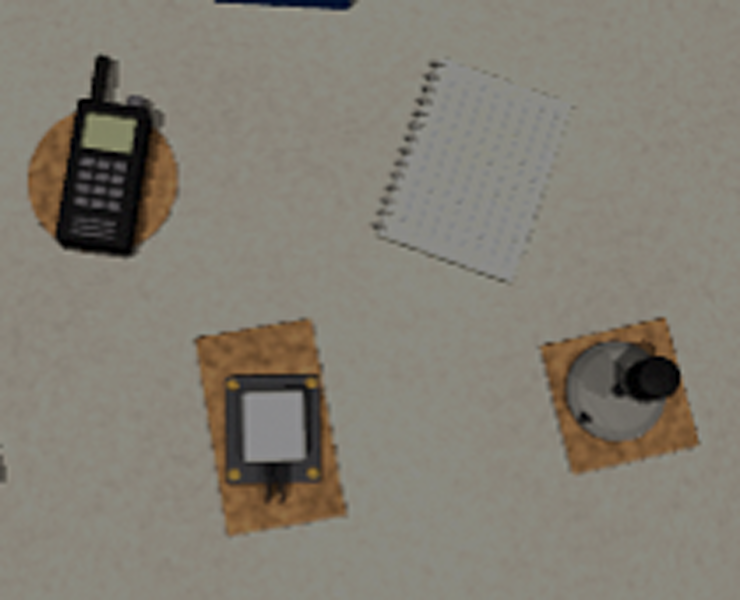

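```bash
cat >> h.py <<'E'
def zm(p): return np.float64(p)/[740/210,600/170]+[210,120]-.36
E
python3 - <<'E'
from h import *
cm=r.camera_model('top')
for n,p,z in(('pad',[(443,58),(575,106),(510,281),(378,237)],.008),('key',[(228,374),(322,376),(319,484),(226,482)],.016),('hous',[(245,392),(303,390),(305,462),(245,462)],.052),('radio',[(80,98),(152,103),(133,255),(58,240)],.042)):
    P=plane(cm,zm(p),z); print(n,rect(P),(P.mean(0)*1000).round(1))
print(plane(cm,zm([(654,378)]),.122),plane(cm,zm([(617,391)]),.016))
s=r.read_state();p=plane(cm,zm([(654,378)]),.122)[0];go(p[0],p[1],.256,90)
cmw=r.camera_model('wrist');print(cmw, -cv2.Rodrigues(cmw['rvec'])[0].T@cmw['tvec'],cv2.Rodrigues(cmw['rvec'])[0][2])
E
```

```text
pad [ 657.5 -155.   151.5  108.9  -20.5] [ 658.6 -154.5]
key [460.    2.5  79.5  69.9  -1.3] [460.    2.7]
hous [459.5   3.3  51.2  42.6   1.2] [459.6   3.1]
radio [646.  127.4 115.8  56.   -6.3] [646.7 126.8]
[[ 0.48703807 -0.24969269]] [[ 0.48732803 -0.25374216]]
shift [-2.161e+01 -2.847e+01  2.000e-02] rz -18.0 now 72.0 q7 -0.09 t 0.1 pos [0.1928 0.5942 0.2556] toolz [-0.    -0.001 -1.   ]
{'fx': 374.8077877613441, 'fy': 374.8077877613441, 'cx': 283.20782715123653, 'cy': 212.66341979371367, 'k1': -0.023654040035048642, 'rvec': array([-2.35404171, -1.71259033, -0.23315934]), 'tvec': array([-0.62558829, -0.03492577,  0.3779171 ])} [0.12802442 0.61669874 0.37241678] [ 0.25578705 -0.08433453 -0.9630476 ]
```

```bash
python3 -c "
from h import *
go(.44,.003,.256,90)"
```

```text
shift [-1.670e+01 -1.944e+01  1.000e-02] rz -18.0 now 72.0 q7 -0.09 t 0.1 pos [0.1928 0.5942 0.2556] toolz [-0.    -0.001 -1.   ]
```

Request:
{"name": "step_arm", "arguments": {
  "motion": [
    [[-1.67,-1.94,0],[0,0,-4]],
    [[-3.3,-3.9,0],[0,0,-8]],
    [[-4.9,-5.8,0],[0,0,-12]],
    [[-6.5,-7.7,0],[0,0,-16]],
    [[-7.5,-8.8,0],[0,0,-18]],
    [[-8.7,-10.2,0],[0,0,-18]],
    [[-9.8,-11.4,0],[0,0,-18]],
    [[-10.9,-12.7,0],[0,0,-18]],
    [[-12,-14,0],[0,0,-18]],
    [[-13,-15.2,0],[0,0,-18]]
  ]
}}

```text
time: 0.93
ee_pos: [0.3531, 0.2077, 0.2562]
eef_rot: [-0.0, -0.0, 1.0, 0.0]
ft_force: [0.3, 0.6, 0.0]
finger_gap: 0.0855
finger_force: 0.0
```

```bash
python3 -c "
from h import *
go(.44,.003,.256,90)"
```

```text
shift [-3.47 -8.19  0.  ] rz 0.0 now 90.0 q7 0.9 t 0.9333 pos [0.3531 0.2077 0.2562] toolz [-0.  0. -1.]
```

Request:
{"name": "step_arm", "arguments": {
  "motion": [
    [[-0.6,-1.5,0],[0,0,0]],
    [[-1.2,-3,0],[0,0,0]],
    [[-1.8,-4.5,0],[0,0,0]],
    [[-2.4,-6,0],[0,0,0]],
    [[-3,-7.2,0],[0,0,0]],
    [[-3.47,-8.2,0],[0,0,0]],
    [[-3.47,-8.2,0],[0,0,0]]
  ]
}}

```text
time: 1.52
ee_pos: [0.441, -0.0004, 0.2564]
eef_rot: [0.0, 0.003, 1.0, -0.0]
ft_force: [-0.4, 0.1, -0.3]
finger_gap: 0.0853
finger_force: 0.0
```

```bash
cat >> h.py <<'E'
def look(tag):
    cm=r.camera_model('wrist'); im=r.read_camera('wrist'); cv2.imwrite(f'pics/{tag}.png',im); np.save(f'pics/{tag}.npy',cm); return im,cm
E
python3 -c "
from h import *
look('w1'); go(.487,-.25,.256,90)"
```

```text
shift [-1.920e+00 -1.008e+01  1.000e-02] rz -0.3 now 89.7 q7 1.4 t 1.5667 pos [0.4401 0.0023 0.2561] toolz [-0. -0. -1.]
```

View pics/w1.png

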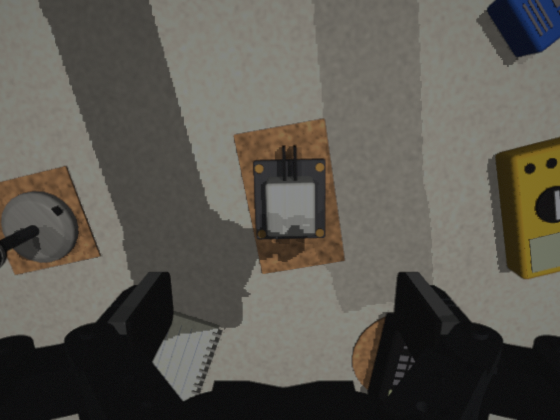

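The wrist view shows the long mat (corners ≈(235,133),(324,119),(344,262),(262,272)) with the key on it (base ≈(253,159)–(325,239)), paddles toward the robot.

```bash
python3 - <<'E'
from h import *
im=cv2.imread('pics/w1.png'); cm=np.load('pics/w1.npy',allow_pickle=True).item()
hsv=cv2.cvtColor(im,cv2.COLOR_BGR2HSV);H,S,V=[hsv[...,i].astype(int) for i in range(3)]
cork=(H>4)&(H<22)&(S>80)&(V>40)
def f(m,x0,x1,y0,y1,z):
    ys,xs=np.nonzero(m[y0:y1,x0:x1]); return plane(cm,np.c_[xs+x0,ys+y0],z)
P=f(cork,225,352,112,282,.004);print('long',rect(P))
ang=rect(plane(cm,[(253,160),(324,158),(325,238),(258,239)],.016));print('keybase',ang)
print('house',rect(plane(cm,[(266,183),(315,183),(317,231),(266,232)],.052)))
m=(V>150)&(S<40);print('housemask',rect(f(m,256,325,176,242,.052)))
P=f(cork,0,105,160,275,.004);print('sq',rect(P))
E
```

```text
long [463.2   8.6 148.7  89.3   9.7]
keybase [460.1   7.2  81.5  67.6   2.1]
house [458.    7.6  46.   44.9 -89.1]Traceback (most recent call last):
  File "<stdin>", line 10, in <module>
  File "<stdin>", line 6, in f
  File "h.py", line 10, in plane
    o,d=ray(cm,px); return (o+d*((z-o[2])/d[:,2:]))[:,:2]
        ~~~^^^^^^^
  File "h.py", line 6, in ray
    u=cv2.undistortPoints(np.float64(px).reshape(-1,1,2),K,np.array([cm['k1'],0,0,0.])).reshape(-1,2)
      ~~~~~~~~~~~~~~~~~~~^^^^^^^^^^^^^^^^^^^^^^^^^^^^^^^^^^^^^^^^^^^^^^^^^^^^^^^^^^^^^^
cv2.error: OpenCV(4.12.0) /io/opencv/modules/calib3d/src/undistort.dispatch.cpp:347: error: (-215:Assertion failed) CV_IS_MAT(_src) && CV_IS_MAT(_dst) && (_src->rows == 1 || _src->cols == 1) && (_dst->rows == 1 || _dst->cols == 1) && _src->cols + _src->rows - 1 == _dst->rows + _dst->cols - 1 && (CV_MAT_TYPE(_src->type) == CV_32FC2 || CV_MAT_TYPE(_src->type) == CV_64FC2) && (CV_MAT_TYPE(_dst->type) == CV_32FC2 || CV_MAT_TYPE(_dst->type) == CV_64FC2) in function 'cvUndistortPointsInternal'
```

Request:
{"name": "step_arm", "arguments": {
  "motion": [
    [[-0.3,-1.6,0],[0,0,0]],
    [[-0.6,-3.2,0],[0,0,0]],
    [[-0.9,-4.8,0],[0,0,0]],
    [[-1,-6,0],[0,0,0]],
    [[-1,-7.5,0],[0,0,0]],
    [[-1,-9,0],[0,0,0]],
    [[-1,-10,0],[0,0,0]],
    [[-1,-10,0],[0,0,0]]
  ]
}}

```text
time: 2.23
ee_pos: [0.4636, -0.2495, 0.2562]
eef_rot: [-0.0, 0.003, 1.0, -0.001]
ft_force: [-0.7, -0.3, 0.0]
finger_gap: 0.0854
finger_force: 0.0
```

```bash
python3 -c "
from h import *
look('w2'); go(.487,-.25,.256,90)"
```

```text
shift [-0.91 -0.12 -0.01] rz -0.2 now 89.8 q7 2.07 t 2.2833 pos [ 0.4642 -0.2469  0.2559] toolz [-0.001 -0.001 -1.   ]
```

View pics/w2.png

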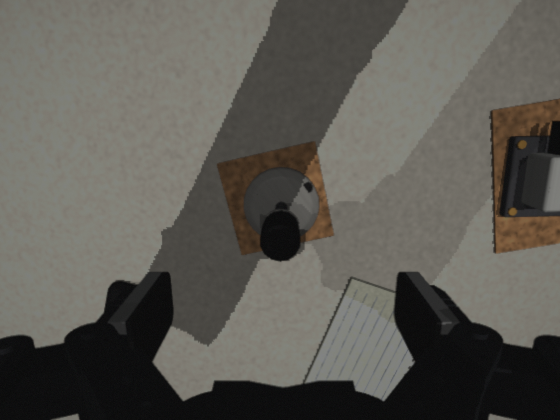

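```bash
python3 - <<'E'
from h import *
im=cv2.imread('pics/w2.png'); cm=np.load('pics/w2.npy',allow_pickle=True).item()
hsv=cv2.cvtColor(im,cv2.COLOR_BGR2HSV);H,S,V=[hsv[...,i].astype(int) for i in range(3)]
cork=(H>4)&(H<22)&(S>80)&(V>30)
def f(m,x0,x1,y0,y1,z):
    ys,xs=np.nonzero(m[y0:y1,x0:x1]); return plane(cm,np.c_[xs+x0,ys+y0],z)
print('sq',rect(f(cork,212,340,136,258,.004)))
m=(V<28)[195:262,255:305]; c=blobs(m)[0].reshape(-1,2)+[255,195]
print(c.min(0),c.max(0)); b=c[c[:,1]>c[:,1].max()-19]
cb=cv2.minEnclosingCircle(b.astype(np.float32)); print(cb)
print('head',plane(cm,[cb[0]],.122),'base',plane(cm,[(282,203)],.020))
P=plane(cm,[(245,203),(319,203),(282,167)],.020);print(P, P[0][1]-P[1][1])
E
```

```text
sq [ 485.1 -255.7   99.1   99.    12.6]
[261 210] [299 260]
((280.0, 244.5), 19.163867950439453)
head [[ 0.48906458 -0.25081905]] base [[ 0.48423676 -0.24987271]]
[[ 0.48409381 -0.28581118]
 [ 0.48437519 -0.21394925]
 [ 0.44912913 -0.24968918]] -0.07186193076693298
```

Request:
{"name": "step_arm", "arguments": {
  "motion": [
    [[-0.9,-0.14,0],[0,0,0]],
    [[-0.9,-0.14,1.4],[0,0,0]],
    [[-0.9,-0.14,2.8],[0,0,0]],
    [[-0.9,-0.14,4.2],[0,0,0]],
    [[-0.9,-0.14,5.2],[0,0,0]],
    [[-0.9,-0.14,5.8],[0,0,0]],
    [[-0.9,-0.14,6],[0,0,0]],
    [[-0.9,-0.14,6],[0,0,0]]
  ]
}}

```text
time: 2.95
ee_pos: [0.4871, -0.2468, 0.1051]
eef_rot: [-0.001, -0.001, 1.0, 0.001]
ft_force: [0.1, 0.0, 0.6]
finger_gap: 0.0855
finger_force: 0.0
```

Request:
{"name": "step_arm", "arguments": {
  "motion": [
    [[0,0,0],[0,0,0]],
    [[0,0,0],[0,0,0]],
    [[0,0,0],[0,0,0]],
    [[0,0,0],[0,0,0]],
    [[0,0,0],[0,0,0]],
    [[0,0,0],[0,0,0]],
    [[0,0,0],[0,0,0]],
    [[0,0,0],[0,0,0]]
  ],
  "claw": 1,
  "newtons": 40
}}

```text
time: 3.62
ee_pos: [0.4877, -0.2491, 0.1068]
eef_rot: [0.001, -0.0, 1.0, -0.0]
ft_force: [-0.5, -2.7, 6.2]
finger_gap: 0.0292
finger_force: 41.0
```

Request:
{"name": "step_arm", "arguments": {
  "motion": [
    [[0,0,-0.3],[0,0,0]],
    [[0,0,-1],[0,0,0]],
    [[0,0,-1.8],[0,0,0]],
    [[-0.6,0.35,-2.4],[0,0,0]],
    [[-1.6,0.9,-2.4],[0,0,0]],
    [[-2.7,1.5,-2.4],[0,0,0]],
    [[-3.8,2.15,-2.4],[0,0,0]],
    [[-4.9,2.75,-2.4],[0,0,0]],
    [[-5.7,3.2,-2.4],[0,0,0]],
    [[-6.2,3.5,-2.4],[0,0,0]]
  ]
}}

```text
time: 4.45
ee_pos: [0.6439, -0.1577, 0.1651]
eef_rot: [-0.001, -0.002, 1.0, 0.001]
ft_force: [-0.0, 0.0, -4.1]
finger_gap: 0.0288
finger_force: 40.2
```

```bash
python3 -c "
from h import *
look('w3'); go(.657,-.153,.1115,90)"
```

```text
shift [-0.47  0.11  2.14] rz 0.3 now 90.3 q7 2.02 t 4.5 pos [ 0.6454 -0.156   0.1649] toolz [-0.001  0.002 -1.   ]
```

View pics/w3.png

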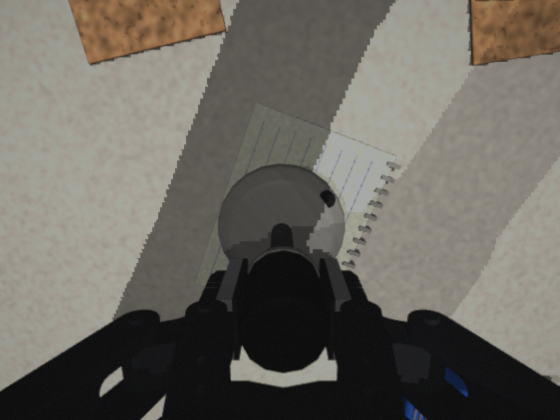

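Notepad near-edge corners at (256,102) and (397,155), spine on the right; mic held upright in the fingers.

```bash
python3 - <<'E'
from h import *
cm=np.load('pics/w3.npy',allow_pickle=True).item()
P=plane(cm,[(256,102),(397,155)],.008);d=P[1]-P[0];L=np.linalg.norm(d);print(P,L)
n=np.array([d[1],-d[0]])/L; print(P[0]+d/L*.055+n*.075, P.mean(0)+n*.075)
go(*(P.mean(0)+n*.075),.1115,90)
E
```

```text
[[ 0.57134915 -0.17566249]
 [ 0.60795317 -0.07332317]] 0.10868850582173477
[ 0.66049078 -0.14913383] [ 0.66026993 -0.14975127]
shift [-0.6   0.24  2.14] rz 0.3 now 90.3 q7 2.02 t 4.5 pos [ 0.6454 -0.156   0.1649] toolz [-0.001  0.002 -1.   ]
```

Request:
{"name": "step_arm", "arguments": {
  "motion": [
    [[-0.5,0.2,0.6],[0,0,0]],
    [[-0.56,0.2,1.3],[0,0,0]],
    [[-0.56,0.2,1.8],[0,0,0]],
    [[-0.56,0.2,2.0],[0,0,0]],
    [[-0.56,0.2,2.08],[0,0,0]],
    [[-0.56,0.2,2.12],[0,0,0]],
    [[-0.56,0.2,2.15],[0,0,0]],
    [[-0.56,0.2,2.17],[0,0,0]],
    [[-0.56,0.2,2.17],[0,0,0]]
  ]
}}

```text
time: 5.25
ee_pos: [0.6565, -0.1562, 0.1127]
eef_rot: [0.001, -0.0, 1.0, 0.0]
ft_force: [-0.7, 0.2, -4.9]
finger_gap: 0.0289
finger_force: 39.9
```

Request:
{"name": "step_arm", "arguments": {
  "motion": [
    [[0,0,0.03],[0,0,0]],
    [[0,0,0.06],[0,0,0]],
    [[0,0,0.06],[0,0,0]]
  ]
}}

```text
time: 5.5
ee_pos: [0.6565, -0.1562, 0.111]
eef_rot: [0.0, -0.0, 1.0, 0.0]
ft_force: [-1.2, -0.3, -1.7]
finger_gap: 0.0289
finger_force: 40.2
```

```bash
python3 -c "
from h import *
go(.659,-.151,.1115,90)"
```

```text
shift [-0.1   0.21 -0.02] rz 0.0 now 90.0 q7 2.03 t 5.5 pos [ 0.6565 -0.1562  0.111 ] toolz [ 0.001  0.    -1.   ]
```

Request:
{"name": "step_arm", "arguments": {
  "motion": [
    [[0,0,0.03],[0,0,0]],
    [[0,0,0.03],[0,0,0]]
  ]
}}

```text
time: 5.67
ee_pos: [0.6566, -0.1563, 0.1109]
eef_rot: [0.001, -0.0, 1.0, 0.0]
ft_force: [-2.7, 0.1, 5.0]
finger_gap: 0.0292
finger_force: 40.7
```

Request:
{"name": "step_arm", "arguments": {
  "motion": [
    [[0,0,0],[0,0,0]],
    [[0,0,0],[0,0,0]],
    [[0,0,0],[0,0,0]],
    [[0,0,0],[0,0,0]],
    [[0,0,0],[0,0,0]],
    [[0,0,-1],[0,0,0]],
    [[0,0,-2.5],[0,0,0]],
    [[0,0,-4],[0,0,0]],
    [[0,0,-5],[0,0,0]],
    [[0,0,-5],[0,0,0]]
  ],
  "claw": -1
}}

```text
time: 6.5
ee_pos: [0.6583, -0.1573, 0.2412]
eef_rot: [0.004, -0.0, 1.0, -0.001]
ft_force: [-0.2, -0.4, 0.9]
finger_gap: 0.0856
finger_force: 0.0
```

```bash
python3 -c "
from h import *
go(.45,.005,.236,91)"
```

```text
shift [8.33 6.49 0.13] rz -1.0 now 90.0 q7 1.98 t 6.5 pos [ 0.6583 -0.1573  0.2412] toolz [ 0.009 -0.001 -1.   ]
```

Request:
{"name": "step_arm", "arguments": {
  "motion": [
    [[1.2,0.9,0],[0,0,0]],
    [[2.4,1.8,0],[0,0,0]],
    [[3.6,2.7,0],[0,0,0]],
    [[4.8,3.6,0],[0,0,0]],
    [[6,4.5,0],[0,0,0]],
    [[7.2,5.4,0],[0,0,0]],
    [[8.1,6.1,0],[0,0,0]],
    [[8.6,6.5,0],[0,0,0]],
    [[8.6,6.5,0],[0,0,0]],
    [[8.6,6.5,0],[0,0,0]]
  ]
}}

```text
time: 7.33
ee_pos: [0.441, 0.0069, 0.235]
eef_rot: [0.0, -0.001, 1.0, 0.001]
ft_force: [0.2, -0.3, 0.1]
finger_gap: 0.0855
finger_force: 0.0
```

Request:
{"name": "step_arm", "arguments": {
  "motion": [
    [[0,0,0],[0,0,0]],
    [[0,0,0],[0,0,0]]
  ]
}}

```text
time: 7.5
ee_pos: [0.4418, 0.0055, 0.2347]
eef_rot: [0.0, 0.001, 1.0, -0.0]
ft_force: [0.7, 0.2, 0.6]
finger_gap: 0.0855
finger_force: 0.0
```

```bash
python3 - <<'E'
from h import *
im,cm=look('w4'); go(.46,.005,.046,92)
cv2.imwrite('pics/w4c.png',cv2.resize(im[80:310,160:400],(600,575),interpolation=cv2.INTER_CUBIC))
E
```

```text
shift [-0.73 -0.02  7.55] rz -2.1 now 89.9 q7 1.38 t 7.55 pos [0.4417 0.0055 0.2347] toolz [-0.    -0.001 -1.   ]
```

View pics/w4c.png

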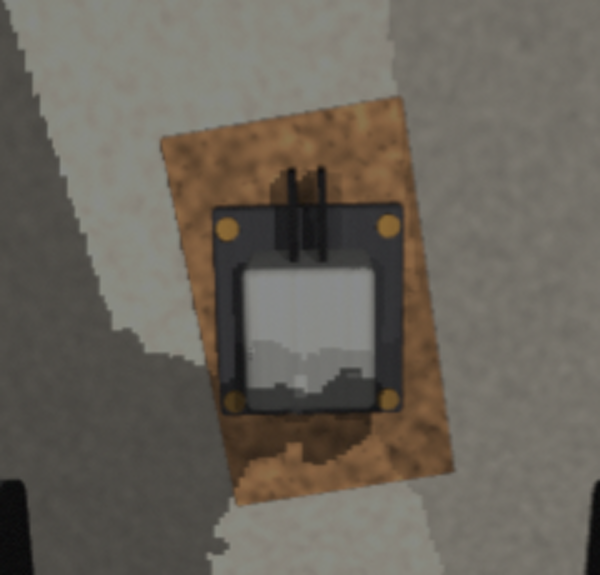

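Key clear: screws at crop (227,229),(388,226),(390,400),(235,402); housing top (244,267)–(376,408).

```bash
python3 - <<'E'
from h import *
cm=np.load('pics/w4.npy',allow_pickle=True).item()
t=lambda p:np.float64(p)/2.5+[160,80]-.3
for n,p,z in(('screws',[(227,229),(388,226),(390,400),(235,402)],.016),('house',[(244,267),(375,266),(376,408),(246,409)],.052),('mat',[(161,139),(403,96),(453,470),(238,504)],.004)):
    P=plane(cm,t(p),z)
    e=np.degrees([np.arctan2(*(P[1]-P[0])[::-1]),np.arctan2(*(P[2]-P[3])[::-1]),np.arctan2(*(P[3]-P[0])[::-1]),np.arctan2(*(P[2]-P[1])[::-1])])
    print(n,(P.mean(0)*1e3).round(1),rect(P),e.round(1))
E
```

```text
screws [461.3   7.2] [461.4   7.4  66.7  58.9   1.3] [91.1 90.8  1.3  1.9]
house [459.7   7.2] [459.7   7.3  49.1  44.2   0.5] [90.4 90.5 -0.3  1.5]
mat [462.9   9. ] [462.8   9.3 147.9  89.2   9.8] [99.8 99.8  9.8  9.3]
```

Request:
{"name": "step_arm", "arguments": {
  "motion": [
    [[-0.75,0.07,1],[0,0,-1.2]],
    [[-0.75,0.07,2.5],[0,0,-1.2]],
    [[-0.75,0.07,4],[0,0,-1.2]],
    [[-0.75,0.07,5.4],[0,0,-1.2]],
    [[-0.75,0.07,6.4],[0,0,-1.2]],
    [[-0.75,0.07,7.1],[0,0,-1.2]],
    [[-0.75,0.07,7.4],[0,0,-1.2]],
    [[-0.75,0.07,7.4],[0,0,-1.2]],
    [[-0.75,0.07,7.4],[0,0,-1.2]]
  ]
}}

```text
time: 8.3
ee_pos: [0.4605, 0.0076, 0.0502]
eef_rot: [0.0, -0.01, 1.0, -0.0]
ft_force: [1.2, 0.6, 1.1]
finger_gap: 0.0855
finger_force: 0.0
```

Request:
{"name": "step_arm", "arguments": {
  "motion": [
    [[0,0,0],[0,0,0]],
    [[0,0,0],[0,0,0]],
    [[0,0,0],[0,0,0]],
    [[0,0,0],[0,0,0]],
    [[0,0,0],[0,0,0]],
    [[0,0,0],[0,0,0]],
    [[0,0,0],[0,0,0]],
    [[0,0,0],[0,0,0]]
  ],
  "claw": 1,
  "newtons": 50
}}

```text
time: 8.97
ee_pos: [0.4608, 0.0078, 0.0509]
eef_rot: [0.001, -0.011, 1.0, 0.0]
ft_force: [-2.9, -2.7, 10.0]
finger_gap: 0.0432
finger_force: 50.8
```

```bash
python3 -c "
from h import *
go(.4605,.0072,.049,91.1)"
```

```text
shift [ 0.01 -0.03  0.07] rz 0.1 now 91.2 q7 1.68 t 8.9667 pos [0.4608 0.0078 0.0509] toolz [ 0.002  0.001 -1.   ]
```

Request:
{"name": "step_arm", "arguments": {
  "motion": [
    [[0,0,-0.3],[0,0,0]],
    [[0,0,-1],[0,0,0]],
    [[0,-0.5,-1.8],[0,0,-1]],
    [[-0.1,-1.6,-2.4],[0,0,-2]],
    [[-0.2,-2.8,-2.4],[0,0,-4]],
    [[-0.3,-4,-2.4],[0,0,-5]],
    [[-0.4,-5.2,-2.4],[0,0,-6]],
    [[-0.5,-6.4,-2.4],[0,0,-8]],
    [[-0.6,-7.6,-2.4],[0,0,-9]],
    [[-0.65,-8.8,-2.4],[0,0,-10]]
  ]
}}

```text
time: 9.8
ee_pos: [0.4806, -0.2123, 0.1098]
eef_rot: [-0.0, -0.099, 0.995, 0.0]
ft_force: [0.1, -0.9, -4.9]
finger_gap: 0.0433
finger_force: 53.4
```

Request:
{"name": "step_arm", "arguments": {
  "motion": [
    [[0,-0.8,0],[0,0,-1]],
    [[0,-1.3,0],[0,0,-1.4]],
    [[0,-1.5,0],[0,0,-1.4]],
    [[0,-1.5,0],[0,0,-1.4]],
    [[0,-1.5,0],[0,0,-1.4]]
  ]
}}

```text
time: 10.22
ee_pos: [0.488, -0.2473, 0.1096]
eef_rot: [-0.0, -0.11, 0.994, 0.0]
ft_force: [-0.1, -0.3, -5.0]
finger_gap: 0.0431
finger_force: 53.3
```

```bash
python3 - <<'E'
from h import *
im,cm=look('w5'); go(.485,-.2565,.052,102.6)
E
```

```text
shift [ 0.21 -0.35  2.3 ] rz 0.1 now 102.7 q7 2.45 t 10.2667 pos [ 0.4882 -0.2469  0.1096] toolz [-0.001  0.001 -1.   ]
```

View pics/w5.png

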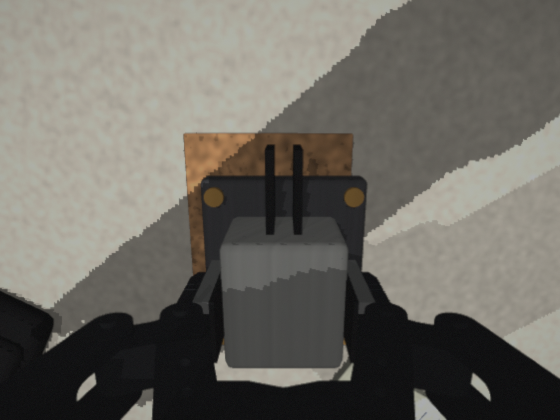

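Mat's near edge (184,134)–(353,134), parallel with the key's base edge; screws at (213,197),(354,197).

```bash
python3 - <<'E'
from h import *
cm=np.load('pics/w5.npy',allow_pickle=True).item()
P=plane(cm,[(184,134),(353,134)],.004);d=P[1]-P[0];L=np.linalg.norm(d);n=np.array([d[1],-d[0]])/L
c=P.mean(0)+n*.05;print('mat',c,L,np.degrees(np.arctan2(d[1],d[0])))
K=plane(cm,[(213,197),(354,197)],.0746);e=K[1]-K[0];l=np.linalg.norm(e);m=np.array([e[1],-e[0]])/l
k=K.mean(0)+m*.0333;print('key',k,l,np.degrees(np.arctan2(e[1],e[0])))
p=r.read_state()['ee_pos'][:2]; go(*(p+c-k),.052,102.6); go(*c,.052,102.6)
E
```

```text
mat [ 0.48621878 -0.25510511] 0.09857589480080155 102.63709811362618
key [ 0.4886928  -0.24569496] 0.058667307931375826 102.64716000427494
shift [ 0.18 -0.35  2.3 ] rz 0.1 now 102.7 q7 2.45 t 10.2667 pos [ 0.4882 -0.2469  0.1096] toolz [-0.001  0.001 -1.   ]
shift [ 0.15 -0.31  2.3 ] rz 0.1 now 102.7 q7 2.45 t 10.2667 pos [ 0.4882 -0.2469  0.1096] toolz [-0.001  0.001 -1.   ]
```

Request:
{"name": "step_arm", "arguments": {
  "motion": [
    [[0.1,-0.2,0.3],[0,0,0]],
    [[0.19,-0.35,0.8],[0,0,0]],
    [[0.19,-0.35,1.3],[0,0,0]],
    [[0.19,-0.35,1.7],[0,0,0]],
    [[0.19,-0.35,1.9],[0,0,0]],
    [[0.19,-0.35,1.9],[0,0,0]],
    [[0.19,-0.35,1.9],[0,0,0]]
  ]
}}

```text
time: 10.85
ee_pos: [0.4853, -0.2578, 0.0619]
eef_rot: [-0.0, -0.11, 0.994, 0.0]
ft_force: [1.4, -0.7, -4.7]
finger_gap: 0.0426
finger_force: 53.2
```

```bash
python3 - <<'E'
from h import *
go(.4857,-.2563,.051,102.6)
E
```

```text
shift [-0.03  0.06  0.44] rz 0.0 now 102.6 q7 2.51 t 10.85 pos [ 0.4853 -0.2578  0.0619] toolz [-0.001  0.    -1.   ]
```

Request:
{"name": "step_arm", "arguments": {
  "motion": [
    [[0,0.06,0.15],[0,0,0]],
    [[0,0.06,0.27],[0,0,0]],
    [[0,0.06,0.34],[0,0,0]],
    [[0,0.06,0.38],[0,0,0]],
    [[0,0.06,0.41],[0,0,0]],
    [[0,0.06,0.43],[0,0,0]],
    [[0,0.06,0.43],[0,0,0]]
  ]
}}

```text
time: 11.43
ee_pos: [0.4852, -0.2564, 0.0515]
eef_rot: [0.0, -0.11, 0.994, 0.0]
ft_force: [-0.4, 0.1, -4.7]
finger_gap: 0.0434
finger_force: 53.2
```

Request:
{"name": "step_arm", "arguments": {
  "motion": [
    [[0,0,0.03],[0,0,0]],
    [[0,0,0.05],[0,0,0]],
    [[0,0,0.05],[0,0,0]]
  ]
}}

```text
time: 11.68
ee_pos: [0.4853, -0.2565, 0.0509]
eef_rot: [0.0, -0.11, 0.994, 0.0]
ft_force: [-3.6, 1.8, 5.8]
finger_gap: 0.0435
finger_force: 54.6
```

Request:
{"name": "step_arm", "arguments": {
  "motion": [
    [[0,0,0],[0,0,0]],
    [[0,0,0],[0,0,0]],
    [[0,0,0],[0,0,0]],
    [[0,0,0],[0,0,0]],
    [[0,0,0],[0,0,0]],
    [[0,0,-1],[0,0,0]],
    [[0,0,-2.5],[0,0,0]],
    [[0,0,-4],[0,0,0]],
    [[0,0,-5.5],[0,0,0]],
    [[0,0,-7],[0,0,0]]
  ],
  "claw": -1
}}

```text
time: 12.52
ee_pos: [0.4848, -0.2566, 0.2271]
eef_rot: [-0.0, -0.11, 0.994, -0.0]
ft_force: [-0.0, -0.1, 0.1]
finger_gap: 0.0853
finger_force: 0.0
```

```bash
python3 - <<'E'
from h import *
im,cm=look('w6'); go(.62,.127,.24,83)
im=r.read_camera('top');cv2.imwrite('pics/top1.png',im)
cv2.imwrite('pics/w6c.png',im) 
E
```

```text
shift [-8.53 13.9  -0.22] rz 19.5 now 102.5 q7 2.36 t 12.5667 pos [ 0.4872 -0.2584  0.2341] toolz [ 0.008 -0.002 -1.   ]
```

View pics/w6.png

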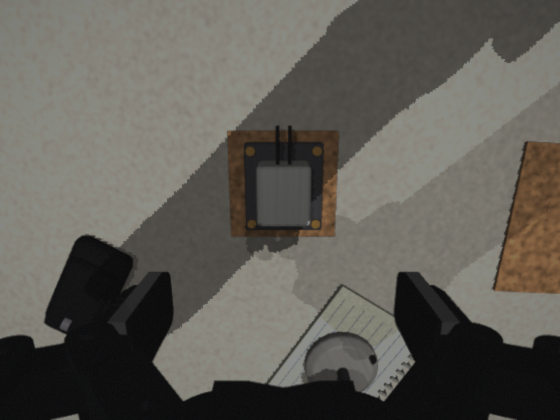

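Request:
{"name": "step_arm", "arguments": {
  "motion": [
    [[-0.6,1,0],[0,0,2]],
    [[-1.4,2.3,0],[0,0,4]],
    [[-2.2,3.6,0],[0,0,6]],
    [[-3,4.9,0],[0,0,8]],
    [[-3.8,6.2,0],[0,0,10]],
    [[-4.6,7.5,0],[0,0,12]],
    [[-5.4,8.8,0],[0,0,14]],
    [[-6.2,10.1,0],[0,0,16]],
    [[-7,11.4,0],[0,0,18]],
    [[-7.8,12.7,0],[0,0,19]]
  ]
}}

```text
time: 13.45
ee_pos: [0.6063, 0.098, 0.225]
eef_rot: [-0.0, 0.057, 0.998, 0.0]
ft_force: [0.6, -0.7, 0.6]
finger_gap: 0.0855
finger_force: 0.0
```

Request:
{"name": "step_arm", "arguments": {
  "motion": [
    [[-0.4,1.3,0],[0,0,0]],
    [[-0.4,1.5,0],[0,0,0]],
    [[-0.4,1.5,0],[0,0,0]],
    [[-0.4,1.5,0],[0,0,0]]
  ]
}}

```text
time: 13.78
ee_pos: [0.6201, 0.1314, 0.2249]
eef_rot: [-0.0, 0.056, 0.998, -0.001]
ft_force: [-0.8, -0.3, 0.2]
finger_gap: 0.0852
finger_force: 0.0
```

```bash
python3 - <<'E'
from h import *
cm=np.load('pics/w6.npy',allow_pickle=True).item()
print('key',rect(plane(cm,[(250.5,151.5),(317,151),(316,224),(252,224)],.016)),'mat',rect(plane(cm,[(227.5,131),(338.5,130.5),(337,236.5),(231.5,237)],.004)))
im,cm=look('w7'); go(.62,.127,.24,84)
cv2.imwrite('pics/w7c.png',cv2.resize(im[40:360,100:500],(750,600),interpolation=cv2.INTER_CUBIC))
E
```

```text
key [ 485.6 -254.3   66.4   58.6   12.6] mat [ 485.6 -254.3  101.2   99.6  -77.1]
shift [-0.01 -0.13 -0.59] rz -0.5 now 83.5 q7 1.39 t 13.8333 pos [0.6201 0.1303 0.2252] toolz [-0.    -0.001 -1.   ]
```

View pics/w7c.png

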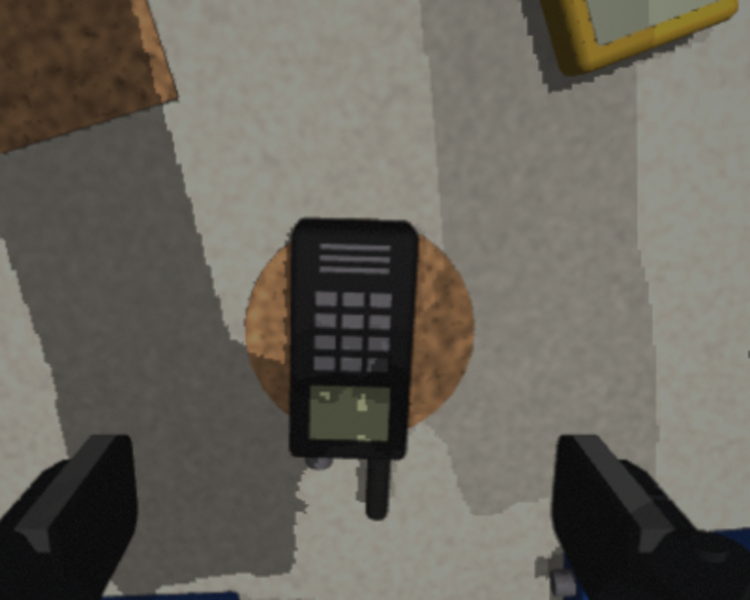

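```bash
python3 - <<'E'
from h import *
cm=np.load('pics/w7.npy',allow_pickle=True).item(); im=cv2.imread('pics/w7.png')
hsv=cv2.cvtColor(im,cv2.COLOR_BGR2HSV);H,S,V=[hsv[...,i].astype(int) for i in range(3)]
cork=(H>4)&(H<22)&(S>80)&(V>30)
def f(m,x0,x1,y0,y1,z):
    ys,xs=np.nonzero(m[y0:y1,x0:x1]); return plane(cm,np.c_[xs+x0,ys+y0],z)
print('round',np.round(np.r_[cv2.minEnclosingCircle(np.float32(f(cork,220,365,150,290,.004))*1000)],1) if 0 else cv2.minEnclosingCircle(np.float32(f(cork,220,365,150,290,.004))*1000))
t=lambda p:np.float64(p)/1.875+[100,40]-.25
for z,p in((.042,[(293,226),(417,226),(406,457),(291,457)]),):
    P=plane(cm,t(p),z)
    a=lambda u,v:np.degrees(np.arctan2(*(P[v]-P[u])[::-1])).round(1)
    print(P.round(4),P.mean(0),a(0,1),a(3,2),a(0,3),a(1,2),rect(P))
k=(V<70)
x0,x1,y0,y1=250,325,150,290
c=blobs(k[y0:y1,x0:x1])[0].reshape(-1,2)+[x0,y0]; print('mask',rect(plane(cm,c,.042)))
E
```

```text
round ((651.4508056640625, 136.62973022460938), 57.312705993652344)
[[0.5898 0.114 ]
 [0.5957 0.1665]
 [0.7028 0.1525]
 [0.6968 0.099 ]] [0.64628473 0.13297048] 83.7 83.7 -8.0 -7.5 [646.3 132.7 109.1  53.8  -7.5]
mask [647.4 130.9 116.8  58.6  -8. ]
```

Request:
{"name": "step_arm", "arguments": {
  "motion": [
    [[-0.6,0.1,0.6],[0,0,0.5]],
    [[-1.05,0.17,1.8],[0,0,0.5]],
    [[-1.05,0.17,3.2],[0,0,0.5]],
    [[-1.05,0.17,4.6],[0,0,0.5]],
    [[-1.05,0.17,5.8],[0,0,0.5]],
    [[-1.05,0.17,6.8],[0,0,0.5]],
    [[-1.05,0.17,7.4],[0,0,0.5]],
    [[-1.05,0.17,7.55],[0,0,0.5]],
    [[-1.05,0.17,7.55],[0,0,0.5]]
  ]
}}

```text
time: 14.58
ee_pos: [0.6466, 0.1324, 0.0365]
eef_rot: [-0.0, 0.061, 0.998, -0.0]
ft_force: [-0.6, 0.6, 0.0]
finger_gap: 0.0854
finger_force: 0.0
```

Request:
{"name": "step_arm", "arguments": {
  "motion": [
    [[0,0,0],[0,0,0]],
    [[0,0,0],[0,0,0]],
    [[0,0,0],[0,0,0]],
    [[0,0,0],[0,0,0]],
    [[0,0,0],[0,0,0]],
    [[0,0,0],[0,0,0]],
    [[0,0,0],[0,0,0]],
    [[0,0,0],[0,0,0]]
  ],
  "claw": 1,
  "newtons": 45
}}

```text
time: 15.25
ee_pos: [0.648, 0.1334, 0.0387]
eef_rot: [0.001, 0.06, 0.998, 0.0]
ft_force: [-1.0, -0.2, 6.2]
finger_gap: 0.0553
finger_force: 48.9
```

```bash
python3 -c "
from h import *
go(.463,.009,.036,99.8)"
```

```text
shift [ 6.75 -5.83  0.08] rz -16.7 now 83.1 q7 1.49 t 15.25 pos [0.648  0.1334 0.0387] toolz [ 0.003  0.001 -1.   ]
```

Request:
{"name": "step_arm", "arguments": {
  "motion": [
    [[0,0,-0.3],[0,0,0]],
    [[0,0,-1],[0,0,0]],
    [[0.2,-0.2,-1.8],[0,0,-1]],
    [[1,-0.9,-2.4],[0,0,-3]],
    [[1.9,-1.6,-2.4],[0,0,-6]],
    [[2.9,-2.5,-2.4],[0,0,-9]],
    [[3.9,-3.3,-2.4],[0,0,-12]],
    [[4.9,-4.2,-2.4],[0,0,-14]],
    [[5.8,-5,-2.4],[0,0,-16]],
    [[6.4,-5.6,-2.4],[0,0,-16.7]]
  ]
}}

```text
time: 16.08
ee_pos: [0.4688, 0.0122, 0.0968]
eef_rot: [-0.0, -0.086, 0.996, 0.001]
ft_force: [0.1, -0.0, -1.6]
finger_gap: 0.055
finger_force: 48.2
```

Request:
{"name": "step_arm", "arguments": {
  "motion": [
    [[0.3,-0.15,0],[0,0,0]],
    [[0.35,-0.22,0],[0,0,0]],
    [[0.35,-0.22,0],[0,0,0]],
    [[0.35,-0.22,0],[0,0,0]]
  ]
}}

```text
time: 16.42
ee_pos: [0.4647, 0.0076, 0.0971]
eef_rot: [0.001, -0.086, 0.996, 0.0]
ft_force: [0.1, 0.5, -2.0]
finger_gap: 0.0555
finger_force: 48.2
```

```bash
python3 - <<'E'
from h import *
im,cm=look('w8'); go(.463,.009,.039,99.8)
E
```

```text
shift [0.05 0.07 2.32] rz 0.1 now 99.9 q7 1.76 t 16.4667 pos [0.4646 0.0075 0.0969] toolz [ 0.001 -0.    -1.   ]
```

View pics/w8.png

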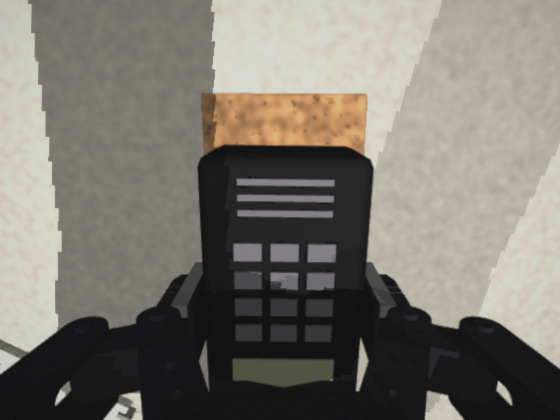

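Mat's near edge (201,94)–(367,93); radio's near end top edge around y≈158, x 200–373, parallel to the mat.

```bash
python3 - <<'E'
from h import *
cm=np.load('pics/w8.npy',allow_pickle=True).item()
def c(p,z,h):
    P=plane(cm,p,z);d=P[1]-P[0];L=np.linalg.norm(d);n=np.array([d[1],-d[0]])/L
    print(P.mean(0)+n*h,L,np.degrees(np.arctan2(d[1],d[0])))
c([(201.5,94),(367,93)],.004,.075); 
for y,z in((158,.101),(164,.101),(148,.085)): c([(200,y),(373,y)],z,.055)
E
```

```text
[0.46383811 0.00971754] 0.08863139776422653 100.22433233178009
[0.46574521 0.0100351 ] 0.05204784276804396 99.89140243928846
[0.46752819 0.01034966] 0.05226895053431931 99.89078868329327
[0.46440977 0.00994264] 0.05901524177351436 99.89241525219282
```

Request:
{"name": "step_arm", "arguments": {
  "motion": [
    [[0.06,0.02,0.4],[0,0,0]],
    [[0.06,0.02,1],[0,0,0]],
    [[0.06,0.02,1.6],[0,0,0]],
    [[0.06,0.02,2],[0,0,0]],
    [[0.06,0.02,2.18],[0,0,0]],
    [[0.06,0.02,2.25],[0,0,0]],
    [[0.06,0.02,2.29],[0,0,0]],
    [[0.06,0.02,2.31],[0,0,0]],
    [[0.06,0.02,2.31],[0,0,0]]
  ]
}}

```text
time: 17.22
ee_pos: [0.4623, 0.0071, 0.0392]
eef_rot: [0.0, -0.086, 0.996, 0.0]
ft_force: [-0.7, -0.2, -1.5]
finger_gap: 0.0551
finger_force: 48.1
```

Request:
{"name": "step_arm", "arguments": {
  "motion": [
    [[0,0,0.03],[0,0,0]],
    [[0,0,0.05],[0,0,0]],
    [[0,0,0.05],[0,0,0]]
  ]
}}

```text
time: 17.47
ee_pos: [0.4624, 0.0071, 0.0386]
eef_rot: [0.0, -0.086, 0.996, 0.001]
ft_force: [-6.0, -0.1, 12.8]
finger_gap: 0.0551
finger_force: 49.9
```

Contact made; release and rise.

Request:
{"name": "step_arm", "arguments": {
  "motion": [
    [[0,0,-0.02],[0,0,0]],
    [[0,0,-0.02],[0,0,0]],
    [[0,0,-0.02],[0,0,0]],
    [[0,0,-0.02],[0,0,0]],
    [[0,0,-0.02],[0,0,0]],
    [[0,0,-1],[0,0,0]],
    [[0,0,-2.5],[0,0,0]],
    [[0,0,-4],[0,0,0]],
    [[0,0,-5.5],[0,0,0]],
    [[0,0,-7],[0,0,0]]
  ],
  "claw": -1
}}

```text
time: 18.3
ee_pos: [0.4615, 0.0065, 0.2143]
eef_rot: [0.0, -0.085, 0.996, -0.0]
ft_force: [1.3, 0.4, 0.3]
finger_gap: 0.0854
finger_force: 0.0
```

Request:
{"name": "step_arm", "arguments": {
  "motion": [
    [[0,0,-0.9],[0,0,0]],
    [[0,0,-0.9],[0,0,0]],
    [[0,0,-0.9],[0,0,0]]
  ]
}}

```text
time: 18.55
ee_pos: [0.4624, 0.0072, 0.236]
eef_rot: [0.001, -0.086, 0.996, 0.001]
ft_force: [0.8, 0.1, -0.8]
finger_gap: 0.0853
finger_force: 0.0
```

```bash
python3 - <<'E'
from h import *
im,cm=look('w9'); go(.632,-.155,.246,90)
cv2.imwrite('pics/w9c.png',cv2.resize(im[80:380,150:450],(600,600),interpolation=cv2.INTER_CUBIC))
E
```

```text
shift [-5.6  -7.55 -0.45] rz 9.8 now 99.8 q7 1.6 t 18.6 pos [0.4617 0.0071 0.2348] toolz [ 0.     0.001 -1.   ]
```

View pics/w9c.png

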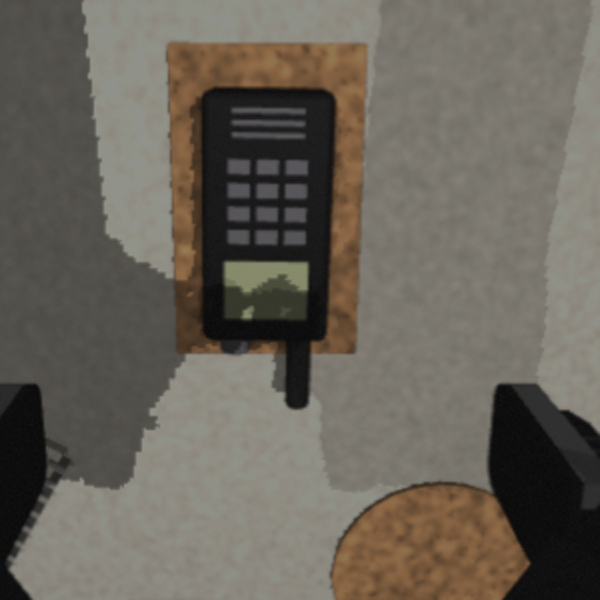

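Radio lies on the long mat (mat crop corners (167,44),(367,44),(356,353),(178,353)).

```bash
python3 - <<'E'
from h import *
cm=np.load('pics/w9.npy',allow_pickle=True).item()
t=lambda p:np.float64(p)/2+[150,80]-.25
for p,z in(([(167,44),(367,44),(356,353),(178,353)],.004),([(202,93),(336,93),(328,340),(203,340)],.042)):
    P=plane(cm,t(p),z);print(P.mean(0).round(4),rect(P))
E
```

```text
[0.4634 0.009 ] [463.5   9.  148.4  89.4   9.9]
[0.4623 0.0088] [462.4   8.5 107.3  55.4   9.4]
```

Request:
{"name": "step_arm", "arguments": {
  "motion": [
    [[-0.8,-1.1,0],[0,0,2]],
    [[-1.7,-2.3,0],[0,0,4]],
    [[-2.6,-3.5,0],[0,0,6]],
    [[-3.5,-4.7,0],[0,0,8]],
    [[-4.4,-5.9,0],[0,0,9]],
    [[-5.2,-7,0],[0,0,9.8]],
    [[-5.6,-7.5,0],[0,0,9.8]],
    [[-5.6,-7.5,0],[0,0,9.8]],
    [[-5.6,-7.5,0],[0,0,9.8]],
    [[-5.6,-7.5,0],[0,0,9.8]]
  ]
}}

```text
time: 19.43
ee_pos: [0.6311, -0.1535, 0.2337]
eef_rot: [-0.001, -0.0, 1.0, 0.0]
ft_force: [0.4, -0.3, -0.5]
finger_gap: 0.0854
finger_force: 0.0
```

```bash
python3 - <<'E'
from h import *
im,cm=look('w10'); go(.657,-.156,.111,90)
E
```

```text
shift [-1.04 -0.12  4.93] rz 0.1 now 90.1 q7 2.01 t 19.4833 pos [ 0.6312 -0.1531  0.2342] toolz [-0.001  0.001 -1.   ]
```

View pics/w10.png

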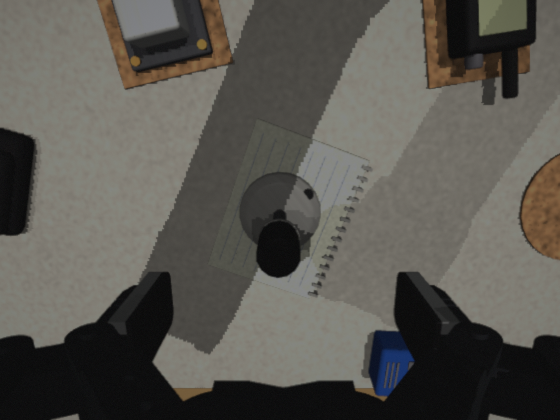

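Mic stands on the notepad's middle (head top ≈(279,253)); regrasp at the release pose.

Request:
{"name": "step_arm", "arguments": {
  "motion": [
    [[-0.6,-0.1,0.4],[0,0,0]],
    [[-1.02,-0.12,1.4],[0,0,0]],
    [[-1.02,-0.12,2.6],[0,0,0]],
    [[-1.02,-0.12,3.7],[0,0,0]],
    [[-1.02,-0.12,4.5],[0,0,0]],
    [[-1.02,-0.12,4.85],[0,0,0]],
    [[-1.02,-0.12,4.92],[0,0,0]],
    [[-1.02,-0.12,4.92],[0,0,0]]
  ]
}}

```text
time: 20.15
ee_pos: [0.6574, -0.1563, 0.1126]
eef_rot: [0.0, -0.001, 1.0, 0.0]
ft_force: [-1.1, -0.3, 0.8]
finger_gap: 0.0856
finger_force: 0.0
```

Request:
{"name": "step_arm", "arguments": {
  "motion": [
    [[0,0,0],[0,0,0]],
    [[0,0,0],[0,0,0]],
    [[0,0,0],[0,0,0]],
    [[0,0,0],[0,0,0]],
    [[0,0,0],[0,0,0]],
    [[0,0,0],[0,0,0]],
    [[0,0,0],[0,0,0]],
    [[0,0,0],[0,0,0]]
  ],
  "claw": 1,
  "newtons": 40
}}

```text
time: 20.82
ee_pos: [0.6576, -0.157, 0.1127]
eef_rot: [0.0, -0.0, 1.0, 0.0]
ft_force: [-1.6, -0.1, 6.0]
finger_gap: 0.0291
finger_force: 39.7
```

```bash
python3 - <<'E'
from h import *
cm=np.load('pics/w10.npy',allow_pickle=True).item()
print('head',plane(cm,[(279,253)],.126))
print('pad',plane(cm,[(257,120),(371,159),(314,297),(212,264)],.008).mean(0))
P=plane(cm,[(257,120),(371,159)],.008);print(P)
go(.6515,.1355,.107,90)
E
```

```text
head [[ 0.65224747 -0.15489475]]
pad [ 0.6593236  -0.14769995]
[[ 0.57263199 -0.17553147]
 [ 0.60714707 -0.07195392]]
shift [ 0.24 11.7   0.23] rz 0.0 now 90.0 q7 2.07 t 20.8167 pos [ 0.6576 -0.157   0.1127] toolz [ 0.001  0.    -1.   ]
```

Request:
{"name": "step_arm", "arguments": {
  "motion": [
    [[0,0,-0.3],[0,0,0]],
    [[0,0,-1],[0,0,0]],
    [[0,0.3,-1.8],[0,0,0]],
    [[0,1,-2.4],[0,0,0]],
    [[0.1,2,-2.4],[0,0,0]],
    [[0.1,3.2,-2.4],[0,0,0]],
    [[0.1,4.4,-2.4],[0,0,0]],
    [[0.2,5.6,-2.4],[0,0,0]],
    [[0.2,6.8,-2.4],[0,0,0]],
    [[0.2,8,-2.4],[0,0,0]]
  ]
}}

```text
time: 21.65
ee_pos: [0.6515, 0.0447, 0.1717]
eef_rot: [-0.001, -0.0, 1.0, 0.0]
ft_force: [1.1, 0.4, -4.3]
finger_gap: 0.0289
finger_force: 40.1
```

Request:
{"name": "step_arm", "arguments": {
  "motion": [
    [[0,1.2,0],[0,0,0]],
    [[0,2.3,0],[0,0,0]],
    [[0,3.1,0],[0,0,0]],
    [[0,3.5,0],[0,0,0]],
    [[0,3.65,0],[0,0,0]],
    [[0,3.65,0],[0,0,0]],
    [[0,3.65,0],[0,0,0]],
    [[0,3.65,0],[0,0,0]]
  ]
}}

```text
time: 22.32
ee_pos: [0.6524, 0.1319, 0.1722]
eef_rot: [0.0, 0.001, 1.0, -0.0]
ft_force: [0.1, 0.7, -4.1]
finger_gap: 0.0292
finger_force: 40.1
```

```bash
python3 - <<'E'
from h import *
im,cm=look('w11'); go(.6515,.1355,.1087,90)
E
```

```text
shift [0.04 0.14 2.54] rz -0.1 now 89.9 q7 1.59 t 22.3667 pos [0.6524 0.1321 0.1722] toolz [ 0.    -0.001 -1.   ]
```

View pics/w11.png

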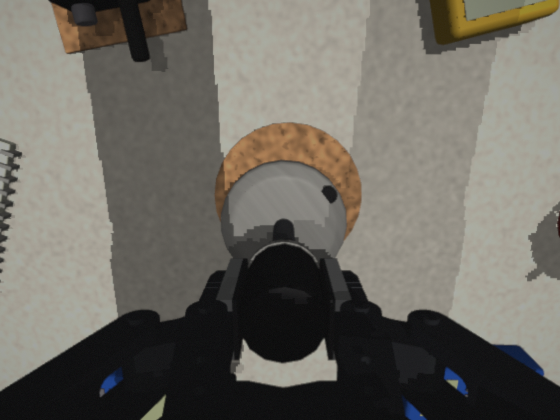

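Cork circle (x 215–361, top 122) with the mic's base (x 222–347, top 161) above it.

```bash
python3 - <<'E'
from h import *
cm=np.load('pics/w11.npy',allow_pickle=True).item(); im=cv2.imread('pics/w11.png')
hsv=cv2.cvtColor(im,cv2.COLOR_BGR2HSV);H,S,V=[hsv[...,i].astype(int) for i in range(3)]
cork=(H>4)&(H<22)&(S>80)&(V>30); cork[:110]=0; cork[250:]=0; cork[:,:200]=0; cork[:,375:]=0
ys,xs=np.nonzero(cork)
(x,y),rad=cv2.minEnclosingCircle(np.float32(plane(cm,np.c_[xs,ys],.004))*1000);print('mat',x,y,rad)
# top edge of base: lower cork boundary per column
from scipy.optimize import least_squares
e=np.array([(u,np.nonzero(cork[:,u])[0].max()+1) for u in range(240,335)])
P=plane(cm,e,.0835)*1000
s=least_squares(lambda c:np.hypot(P[:,0]-c[0],P[:,1]-c[1])-38,[650,132],loss='soft_l1').x;print('base',s)
a=plane(cm,[(222,215),(347,215)],.0835);print(a, a[1]-a[0])
E
```

```text
mat 651.3218994140625 136.43350219726562 57.328102111816406
base [650.15675878 132.96066781]
[[0.64296452 0.09821105]
 [0.64307547 0.16954921]] [0.00011095 0.07133817]
```

Request:
{"name": "step_arm", "arguments": {
  "motion": [
    [[0,0.1,0.4],[0,0,0]],
    [[0,0.14,1],[0,0,0]],
    [[0,0.14,1.6],[0,0,0]],
    [[0,0.14,2.1],[0,0,0]],
    [[0,0.14,2.35],[0,0,0]],
    [[0,0.14,2.43],[0,0,0]],
    [[0,0.14,2.48],[0,0,0]],
    [[0,0.14,2.51],[0,0,0]],
    [[0,0.14,2.51],[0,0,0]]
  ]
}}

```text
time: 23.12
ee_pos: [0.6526, 0.1379, 0.1099]
eef_rot: [0.001, -0.0, 1.0, 0.0]
ft_force: [-0.3, 0.9, -3.5]
finger_gap: 0.0292
finger_force: 40.1
```

Request:
{"name": "step_arm", "arguments": {
  "motion": [
    [[0,0,0.03],[0,0,0]],
    [[0,0,0.05],[0,0,0]],
    [[0,0,0.05],[0,0,0]]
  ]
}}

```text
time: 23.37
ee_pos: [0.6526, 0.138, 0.1088]
eef_rot: [0.0, -0.0, 1.0, 0.0]
ft_force: [-1.1, 0.5, 0.8]
finger_gap: 0.029
finger_force: 40.7
```

Request:
{"name": "step_arm", "arguments": {
  "motion": [
    [[0,0,0.01],[0,0,0]],
    [[0,0,0.01],[0,0,0]],
    [[0,0,0.01],[0,0,0]],
    [[0,0,0.01],[0,0,0]],
    [[0,0,0.01],[0,0,0]],
    [[0,0,0],[0,0,0]],
    [[0,0,-1],[0,0,0]],
    [[0,0,-2.5],[0,0,0]],
    [[0,0,-4],[0,0,0]],
    [[0,0,-5],[0,0,0]]
  ],
  "claw": -1
}}

```text
time: 24.2
ee_pos: [0.6529, 0.1375, 0.2367]
eef_rot: [0.001, 0.0, 1.0, 0.0]
ft_force: [0.1, 0.4, -0.0]
finger_gap: 0.0854
finger_force: 0.0
```

Request:
{"name": "step_arm", "arguments": {
  "motion": [
    [[1.2,0,-0.1],[0,0,0]],
    [[1.5,0,-0.1],[0,0,0]],
    [[1.5,0,-0.1],[0,0,0]],
    [[1.5,0,-0.1],[0,0,0]],
    [[1.5,0,-0.1],[0,0,0]]
  ]
}}

```text
time: 24.62
ee_pos: [0.6149, 0.1381, 0.235]
eef_rot: [-0.0, -0.0, 1.0, -0.0]
ft_force: [0.0, 0.1, -0.7]
finger_gap: 0.0852
finger_force: 0.0
```

```bash
python3 - <<'E'
from h import *
im,cm=look('w12'); go(.6515,.1355,.1087,90)
hsv=cv2.cvtColor(im,cv2.COLOR_BGR2HSV);H,S,V=[hsv[...,i].astype(int) for i in range(3)]
E
```

```text
shift [-1.46 -0.1   5.05] rz 0.0 now 90.0 q7 1.53 t 24.6667 pos [0.615  0.1379 0.2349] toolz [-0.001 -0.001 -1.   ]
```

View pics/w12.png

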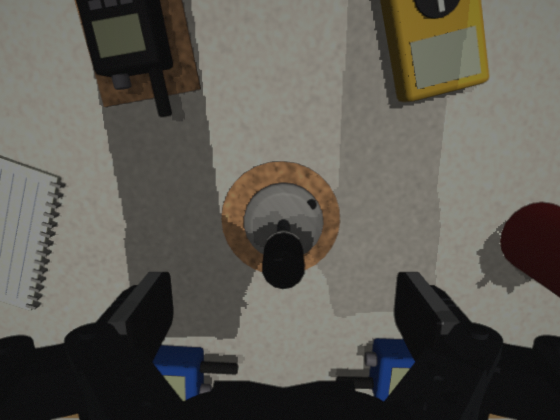

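The mic stands upright on the round mat (mat x 222–340, base x 244–321), about 2 mm off centre. All three are placed, so I'm handing in.

```bash
python3 -c "
from station import r
print(r.hand_in())"
```

```text
the job is handed in; nothing more can be done
None
```

The microphone, key and radio are each back on their own mats, within about 2 mm of the middle in the wrist-camera views. I parked the microphone on the notepad on the way, and handed the job in at about 25 s; the verdict wasn't shown.

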